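# Reverse the amplifier cartridge in its bench dock

### The job

The cartridge in the low metal bench dock was put in backwards: its connector tongue sticks out at you and the body stands proud. Slide it right out of the dock, turn it end for end (still right side up), slide it back in tongue first until it is fully home, then swing the keeper on the dock's roof across the mouth to lock it in. Leave the brass weight, pull head, mortar cube and spanner beside it where they are.

Things in the scene. Friction and masses are not known exactly. Their poses are not given: they have to be found in the camera images.
- dock: Fixed low metal bench dock: a flat sleeve open towards the robot (outer 66 mm wide, 124 mm deep, roof top 41 mm high), a flat apron before it, a grey housing behind it. Origin: on the worktop under the middle of the mouth; x points into the dock, y across the mouth, z up. The apron (base plate) is 6 mm thick, 74 mm wide, from x = -130 mm to the mouth; the sleeve's floor is level with it.
- dock_mouth (a point): Middle of the mouth's lower edge, on the sleeve floor (dock z = 6 mm). The opening is 54 mm wide (y +-27) and 31 mm high (z = 6 to 37); its side walls flare to y +-30 mm over the first 12 mm as a lead-in.
- dock_home (a point): Where the cartridge's origin lies when it is fully home (dock x = 49, y = 0, z = 6 mm), its x axis then along the dock's x. Two stops at dock x = 94 mm end the wide part of the sleeve; between them a 26 mm wide pocket for the tongue goes on to x = 118 mm.
- cartridge: Loose grey cartridge, about 160 g; body 90 x 50 x 28 mm (x, y, z). Origin: centre of the body's underside, z up. Connector tongue at +x, grip fin at -x. At the start it lies in the dock reversed (its x against dock x), origin at dock x = 26 to 37 mm: so its fin, too long for the pocket, keeps the body 6 mm or more proud, in the keeper's way. Home, the body's end lies 4 mm inside the mouth.
- tongue_end (a point): Middle of the outer end of the black tongue with brass strips on top: 22 mm wide (y), cartridge x = 45 to 67 mm, z = 5 to 23 mm; this point at x = 67, z = 14 mm.
- fin_end (a point): Middle of the outer end of the ribbed grip fin: 14 mm wide (y), cartridge x = -45 to -79 mm, z = 0 to 28 mm; this point at x = -79, z = 14 mm. Home, the fin sticks out of the mouth.
- keeper (a joint): Angle q of the steel keeper, a flat arm swinging about an upright pin on the dock's roof. 0 = locked: the arm points to dock -x and its down-turned tab (z = 26 to 46 mm, dock x = -3.5 to -8.5, y = 14 to 26 mm) stands before the mouth. It grows as it opens towards dock +y, up to 1.6; it starts open at 1.1 to 1.5, swings easily (about 1 N at the knob) and stays where left.
- keeper_pin (a point): the keeper's pin, at dock x = 34, y = 20, z = 42 mm
- keeper_knob (a point): Middle of the black upright round knob on the keeper's free end: 12 mm diameter, from z = 46 to 66 mm, 40 mm from the pin: in the dock frame at x = 34 - 40 cos(q), y = 20 + 40 sin(q) mm.
- brass_weight: bystander: brass weight with a knob, 38 mm diameter, 57 mm tall, origin under its centre
- pull_head: bystander: clean steel pull head, plate 50 x 50 mm with an upright stud, 42 mm tall, origin under its centre
- cube: bystander: grey mortar cube, 40 mm, origin under its centre
- spanner: bystander: steel spanner lying flat, 170 x 36 x 6 mm, long axis y, origin under its centre

How it is judged:
By the outcome, as a careful person would: the job done as asked, in the order asked, and still so for the second after the job is handed in, with the robot touching nothing.
It also fails if it takes over 72 s, if anything falls off the work surface, if the arm or the gripper's body presses on something with over 40 N, if the wrist force passes 120 N, or if a joint passes its speed limit or range.

### The arm

A 7-joint arm with a two-finger parallel gripper is mounted at the origin on a cart in front of the work surface, level with it; the furniture and walls round the work are solid. World frame = base frame: x ahead of the robot, y to its left, z up, the work surface at z = 0. Lengths are in m, angles in rad, forces in N, time in s.
With the tool pointing down it reaches from about 0.425 to 0.875 m from the base axis. Payload 4.7 kg.
Tool frame: the origin (TCP) lies at the very end of the fingers, on their centre line; the grasp point (between the pads) lies behind it (ctrl.tcp_to_grasp is the z of the grasp point in the tool frame, in m); z points along the fingers, y is the line along which they close (so a half turn about z gives the same grasp; the last joint's range is limited). The gripper opens to 87 mm and grips with 3 to 60 N. Pads are 19 mm wide; open, the fingers measure 117 mm over their backs; the gripper's body (75 mm by 190 mm) begins 51 mm behind the grasp point.
Start: joints at [-1.128, 0.321, -0.07, 1.45, 0.023, 1.371, -0.057], TCP at [0.27, 0.591, 0.191] pointing down, gripper open.
Joint ranges: [-2.86, 2.86], [-0.3, 2.09], [-1.38, 1.24], [0.06, 2.45], [-1.56, 4.7], [0.09, 2.05], [-2.69, 2.69]. Speed limits (rad/s): [2.57, 2.57, 3.14, 3.14, 3.14, 3.14, 3.14].

### API

Orientations are given as a rotation vector (axis times angle).
In Python, from bench import ctrl gives the robot as it stands.
- The arm moves only by the tool step_arm, never from a script. Its argument "targets" is a list of rows, each a list of 7 numbers: the shift along the world's x, y, z in cm, then the turn, a rotation vector about the world's x, y, z in degrees, then the opening, from 0 (shut) to 1 (fully open). A call has exactly 5 rows; each row shifts and turns the commanded pose from where the row before left it; what a row does not reach is not made up. A row lasts 1/12 s, in which the tool goes at most 41.7 mm and 7.16 degrees, less where a joint would pass 70% of its speed; a pose out of reach is approached as far as the arm can. A call with a gripper value outside its range is refused whole. The fingers move at their own pace and stop on an object; "force" is the grip in N (left out, the last holds). Time passes only in rows, so rows that do not move let the fingers close, or fill a call up. It gives the time, the measured TCP pose, the force, the opening and the grip force at its end, in the units of the state.
- ctrl.get_state(): the state, without advancing time (a new reading comes with each control period).
- ctrl.get_image(name): name is "side" or "top"; returns (picture, depth): 384x512x3 uint8, red, green, blue; 384x512 float32, m along the optical axis (not along the pixel's ray), 0 where there is no reading.
- ctrl.camera_params(name): a dict with "intrinsics" (3x3 intrinsics, pixels), "rvec" (rotation vector, rad) and "tvec" (3), from world to camera coordinates, as OpenCV has them. Camera axes: x right, y down, z forward; pixel columns grow to the right and rows downward; lengths in m; the calibration is good to about 2 mm. A picture is of the moment at which its call begins. camera_params takes no time and is no camera call.
- ctrl.close_job(): hands the job in; it is judged then, once.
The state is a dict: "time": time; "joint_positions": joint angles; "qd": joint speeds; "joint_torque": joint torques, N m; "position": TCP position; "tool_rot": TCP orientation; "ft_force": force on the tool from outside, world axes, zero at the start; "torque": the same for the moment, N m; "grip_width": opening from 0.0 (shut) to 1.0 (fully open); "grip_force": force on a finger pad.
Only numpy, scipy, OpenCV 4.12 (cv2) and the standard library are available. Lean on these libraries where they do the work, as an engineer would, in place of code of your own. Each camera call takes 0.05 s, during which the arm holds its last target. There are 200 camera calls.

## Working session

There is one attempt and no reset: what is moved stays moved. The work goes in short steps, Python scripts to look and compute and a tool call to move; the robot and the scene stay as the last step left them, time stands still between calls to the robot, and variables do not carry over. Pictures are saved under pics/ and viewed, at most 10 in all, crops included, and the job is handed in when it is done.

Besides the shell and the picture viewer there is one more tool, called after "Request:" as a command line: name --pt "numbers of a row" for each row, then --argument value for the rest. step_arm: Moves the arm, as the interface text tells. Its arguments: {"type":"object","properties":{"targets":{"type":"array"},"force":{"type":"number"}},"required":["targets"]}

```bash
ls; mkdir -p pics; python3 - <<'E'
from bench import ctrl
import cv2,numpy as np
for n in("side","top"):
    p,d=ctrl.get_image(n); np.savez(f"pics/{n}0.npz",p=p,d=d); cv2.imwrite(f"pics/{n}0.png",p[:,:,::-1])
    c=ctrl.camera_params(n); R=cv2.Rodrigues(np.array(c["rvec"]))[0]; print(n,c["intrinsics"],-R.T@np.array(c["tvec"]).ravel(),R[2])
s=ctrl.get_state();print(s,ctrl.tcp_to_grasp)
E
```

```text
pics
side [[480.30205429   0.         256.4658558 ]
 [  0.         480.30205429 192.42733552]
 [  0.           0.           1.        ]] [ 0.44440891 -0.73103503  0.74155421] [ 0.1643781   0.73781108 -0.65468668]
top [[415.31512788   0.         250.88618654]
 [  0.         415.31512788 188.56232014]
 [  0.           0.           1.        ]] [0.45969331 0.04341867 0.94634737] [ 0.19406439 -0.01478431 -0.98087738]
{'time': 0.1, 'joint_positions': array([-1.1279151 ,  0.32173996, -0.07008539,  1.45156813,  0.02262512,
        1.37079015, -0.05689752]), 'qd': array([-0.00011191, -0.00065885,  0.0002068 , -0.00389109, -0.00082474,
        0.00225874,  0.00028356]), 'joint_torque': array([-2.04312232e-04, -4.92572343e+01, -4.05811518e-01, -3.13399887e+01,
       -6.41949079e-02,  3.94313259e-02,  5.33943262e-05]), 'position': array([0.27007089, 0.59062832, 0.18956913]), 'tool_rot': array([-6.68271169e-01, -3.06943702e+00,  2.67124460e-03]), 'ft_force': array([-0.67955013,  0.04846584,  0.03502168]), 'torque': array([ 0.0082388 , -0.01828459,  0.00920147]), 'grip_force': 0.0, 'grip_width': 0.9979802978592203} -0.0187
```

View pics/top0.png

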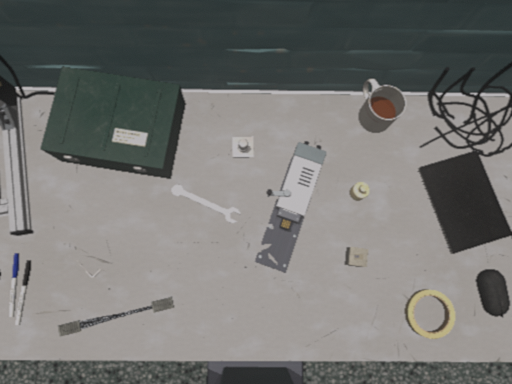

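View pics/side0.png

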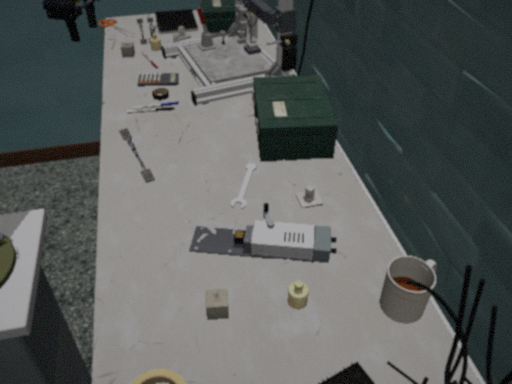

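The top view shows the dock at about (300,185), with the apron down to (272,268), the mouth near (290,215) and the keeper knob near (270,192). The spanner is at (205,203), the pull head at (243,147), the weight at (361,190) and the cube at (357,257). Next I'll look at it enlarged.

```bash
cat > h.py <<'E'
import cv2,numpy as np
from bench import ctrl
def cam(n):
    c=ctrl.camera_params(n); return np.array(c["intrinsics"]),cv2.Rodrigues(np.array(c["rvec"]))[0],np.array(c["tvec"]).ravel()
def world(n,d):
    K,R,t=cam(n); v,u=np.mgrid[:d.shape[0],:d.shape[1]]
    c=np.stack([(u-K[0,2])/K[0,0]*d,(v-K[1,2])/K[1,1]*d,d],-1); return (c-t)@R
def plane(n,uv,z):  # pixel -> world at height z
    K,R,t=cam(n); o=-R.T@t; r=R.T@np.linalg.solve(K,[uv[0],uv[1],1]); return o+r*(z-o[2])/r[2]
def proj(n,P):
    K,R,t=cam(n); return cv2.projectPoints(np.atleast_2d(np.array(P,float)),R,t,K,None)[0][:,0]
E
python3 - <<'E'
from h import *
a=np.load("pics/top0.npz");b=np.load("pics/side0.npz")
cv2.imwrite("pics/c0.png",np.hstack([cv2.resize(a["p"][130:280,245:345,::-1],None,fx=4,fy=4,interpolation=2)]))
cv2.imwrite("pics/c1.png",cv2.resize(b["p"][195:270,180:345,::-1],None,fx=4.8,fy=4.8,interpolation=2))
W=world("top",a["d"]);W2=world("side",b["d"])
print("table",np.median(W[300:340,200:300,2]),np.median(W2[280:320,120:180,2]))
for nm,w,(u0,u1,v0,v1) in(("top",W,(250,335,135,275)),("side",W2,(185,340,195,270))):
    z=w[v0:v1,u0:u1].reshape(-1,3)
    h=np.histogram(z[:,2],bins=np.arange(-.006,.08,.003)); print(nm,h[0])
    for lo,hi in((.036,.046),(.003,.009)):
        m=(z[:,2]>lo)&(z[:,2]<hi); q=z[m][:,:2].astype(np.float32); print(lo,m.sum(),np.median(z[m][:,2]),cv2.minAreaRect(q))
E
```

```text
table 0.00149054142405156 0.002272200995960692
top [   1  336 3246 4064 1539  164   17    9   12   11   37   67   88  115
  230 1184  590   69   30    4    3    2    1   11   12    0    0    0]
0.036 2042 0.04107706938274146 ((0.661668062210083, -0.06879069656133652), (0.09102195501327515, 0.1745455265045166), 69.9662094116211)
0.003 5603 0.004880360530596532 ((0.6154868602752686, -0.0688495934009552), (0.3244462013244629, 0.20003439486026764), 0.42426973581314087)
side [   4  538 4065 2811  822  204  117  118  109  142  130  153  160  164
  446 1323  155   48   20    8    4    7    6   16    5    0    0    0]
0.036 1945 0.04009663722944822 ((0.66035395860672, -0.07109381258487701), (0.09300363808870316, 0.16625824570655823), 70.47056579589844)
0.003 3633 0.004620813355110656 ((0.6163842678070068, -0.021658822894096375), (0.22742223739624023, 0.35317113995552063), 77.40128326416016)
```

View pics/c0.png

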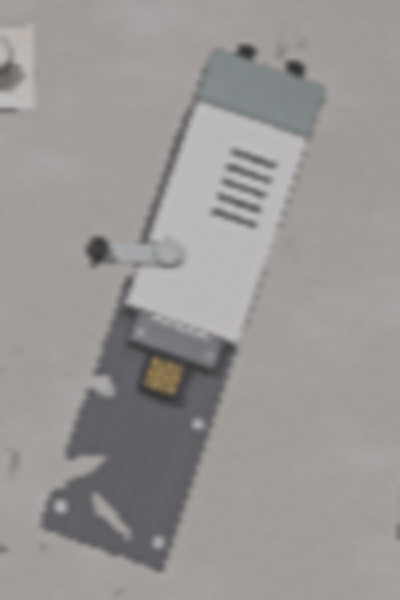

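View pics/c1.png

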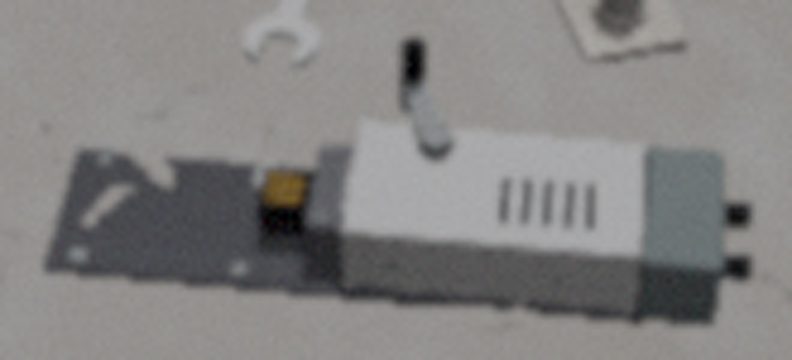

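The crops show the roof front edge at c0 (125,303)–(238,343), the apron front at (42,525)–(165,572), the tongue end at about (163,395) and the knob at (97,245). In c1 the roof front is at (357,120)–(343,235), the apron front at (80,150)–(45,270) and the knob top at (413,42). Next I'll fit the dock pose to these points.

```bash
cat > fit.py <<'E'
from h import *
from scipy.optimize import least_squares
T=lambda l:[((u+.5)/4-.5+245,(v+.5)/4-.5+130) for u,v in l]
S=lambda l:[((u+.5)/4.8-.5+180,(v+.5)/4.8-.5+195) for u,v in l]
D=[(0,33,41),(0,-33,41),(-130,37,6),(-130,-37,6),(124,33,41),(124,-33,41)]
tp=T([(125,303),(238,343),(42,525),(165,572),(200,102),(308,137)])
sp=S([(357,120),(343,235),(80,150),(45,270),(645,148),(640,262)])
def w(p,P):
    P=np.atleast_2d(P)/1000.;c,s=np.cos(p[2]),np.sin(p[2])
    return np.c_[p[0]+c*P[:,0]-s*P[:,1],p[1]+s*P[:,0]+c*P[:,1],P[:,2]]
def run(sel):
    f=lambda p:np.concatenate([(proj(n,w(p,D))-q).ravel() for n,q in sel])
    return least_squares(f,[.6,-.05,-.3],loss="soft_l1")
if __name__=="__main__":
    for sel in([("top",tp)],[("side",sp)],[("top",tp),("side",sp)]):
        r=run(sel);print(np.round(r.x,4),np.round(r.fun,1))
    p=r.x
    # cartridge offset & keeper
    for n,q in(("top",T([(128,343),(212,368),(140,390),(185,403)])),):
        for uv,z in zip(q,(.034,.034,.029,.029)):
            P=plane(n,uv,z)[:2]-p[:2];c,s=np.cos(p[2]),np.sin(p[2]);print("cart",np.round([c*P[0]+s*P[1],-s*P[0]+c*P[1]],4))
    for n,uv in(("top",T([(97,245)])[0]),("side",S([(413,42)])[0])):
        P=plane(n,uv,.066)[:2]-p[:2];X=[c*P[0]+s*P[1],-s*P[0]+c*P[1]];print("knob",np.round(X,4),np.arctan2(X[1]-.02,.034-X[0]))
    a=np.load("pics/top0.npz");W=world("top",a["d"])
    for nm,(u,v) in dict(w=(361,190),pull=(243,147),cube=(357,257),spA=(178,190),spB=(233,215)).items():print(nm,np.round(np.median(W[v-2:v+3,u-2:u+3].reshape(-1,3),0),3))
    print("home",w(p,[49,0,6]),"mouth",w(p,[0,0,6]))
E
python3 fit.py
```

```text
[ 0.5909 -0.0578 -0.3359] [ 0.4 -0.1  0.5  0.  -0.7  0.5 -0.1  0.1 -0.5 -0.8  0.2  0.1]
[ 0.5867 -0.0586 -0.3407] [ 0.9  0.7 -0.3 -0.2 -0.7 -0.3 -1.2 -0.   0.5 -0.1  0.5 -0.2]
[ 0.5888 -0.058  -0.3369] [ 0.6  0.8  0.7  0.9 -0.6  1.3  0.   1.  -0.3  0.1  0.4  1.   1.8  0.3
  0.8 -0.6  0.2 -0.5 -0.2 -0.2  1.3 -0.6  1.5 -0.8]
cart [-0.0181  0.0258]
cart [-0.0154 -0.0225]
cart [-0.0398  0.0108]
cart [-0.0381 -0.015 ]
knob [0.0218 0.0599] 1.2736202900672675
knob [0.0178 0.0593] 1.1783918852045847
w [ 0.636 -0.213  0.054]
pull [0.736 0.048 0.037]
cube [ 0.491 -0.201  0.041]
spA [0.64  0.197 0.007]
spB [0.584 0.07  0.003]
home [[ 0.63508737 -0.07423968  0.006     ]] mouth [[ 0.58884152 -0.05804332  0.006     ]]
```

Request:
step_arm --pt "1.46 -3.2 0 0 0 0.27 1" --pt "1.46 -3.2 0 0 0 0.27 1" --pt "1.46 -3.2 0 0 0 0.27 1" --pt "1.46 -3.2 0 0 0 0.27 1" --pt "1.46 -3.2 0 0 0 0.27 1" --force 30

```text
time: 0.52
position: [0.3435, 0.4293, 0.19]
tool_rot: [-0.631, -3.077, 0.001]
ft_force: [0.2, -0.4, 0.1]
grip_width: 0.996
grip_force: 0.0
```

Request:
step_arm --pt "1.46 -3.2 0 0 0 0.27 1" --pt "1.46 -3.2 0 0 0 0.27 1" --pt "1.46 -3.2 0 0 0 0.27 1" --pt "1.46 -3.2 0 0 0 0.27 1" --pt "1.46 -3.2 0 0 0 0.27 1"

```text
time: 0.93
position: [0.4164, 0.2693, 0.1903]
tool_rot: [-0.595, -3.084, 0.0]
ft_force: [0.4, -0.4, -0.4]
grip_width: 1.0
grip_force: 0.0
```

Request:
step_arm --pt "1.46 -3.2 0 0 0 0.27 1" --pt "1.46 -3.2 0 0 0 0.27 1" --pt "1.46 -3.2 0 0 0 0.27 1" --pt "1.46 -3.2 0 0 0 0.27 1" --pt "1.46 -3.2 0 0 0 0.27 1"

```text
time: 1.35
position: [0.4894, 0.1094, 0.1904]
tool_rot: [-0.559, -3.091, -0.0]
ft_force: [0.6, -0.1, 0.1]
grip_width: 1.001
grip_force: 0.0
```

Request:
step_arm --pt "1.46 -3.2 0 0 0 0.27 0.6" --pt "1.46 -3.2 0 0 0 0.27 0.6" --pt "1.46 -3.2 0 0 0 0.27 0.6" --pt "1.46 -3.2 0 0 0 0.27 0.6" --pt "0 0 0 0 0 0 0.6"

```text
time: 1.77
position: [0.549, -0.0259, 0.1905]
tool_rot: [0.546, 3.092, -0.007]
ft_force: [-0.2, -1.5, 0.9]
grip_width: 0.708
grip_force: 0.0
```

Request:
step_arm --pt "0.5 -1.1 -2 0 0 0.3 0.6" --pt "0.5 -1.1 -2 0 0 0.2 0.6" --pt "0.5 -1.0 -2 0 0 0.2 0.6" --pt "0 0 -3 0 0 0 0.6" --pt "0 0 0 0 0 0 0.6"

```text
time: 2.18
position: [0.5582, -0.0492, 0.0949]
tool_rot: [-0.512, -3.089, 0.004]
ft_force: [-1.4, -0.5, -1.3]
grip_width: 0.601
grip_force: 0.0
```

```bash
cat > look.py <<'E'
import sys
from fit import *
tag=sys.argv[1]
a,d=ctrl.get_image("top");b,e=ctrl.get_image("side")
np.savez(f"pics/{tag}.npz",a=a,d=d,b=b,e=e)
cv2.imwrite(f"pics/{tag}.png",np.hstack([cv2.resize(a[130:290,235:345,::-1],(412,600),interpolation=2),cv2.resize(b[180:280,180:345,::-1],(388,235),interpolation=2) if 0 else cv2.copyMakeBorder(cv2.resize(b[150:285,205:300,::-1],(388,551),interpolation=2),0,49,0,0,0)]))
s=ctrl.get_state();print(s["time"],s["position"],s["tool_rot"],s["grip_width"])
E
python3 look.py g1
```

```text
2.2833 [ 0.5615175  -0.04836993  0.09983505] [-5.10637523e-01 -3.09681706e+00  7.93442665e-04] 0.6034039973040054
```

View pics/g1.png

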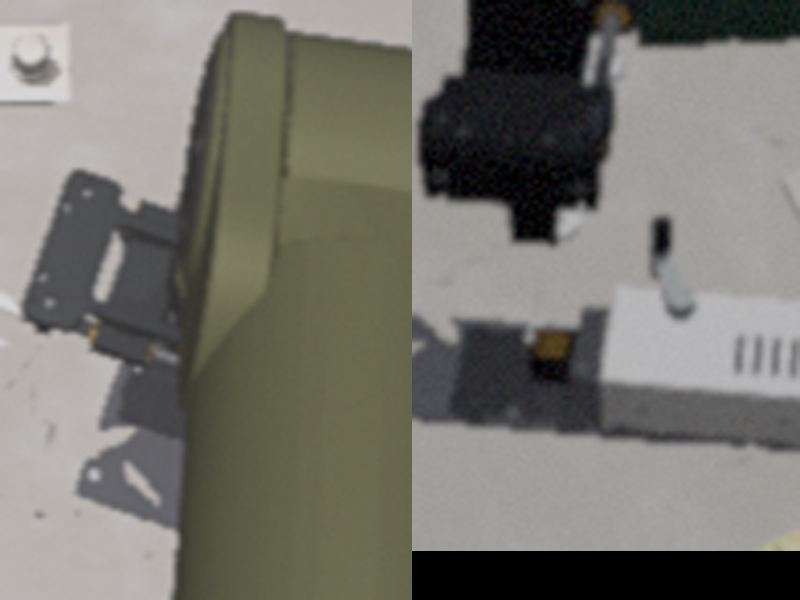

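The gripper hangs over the tongue (side-view tongue at about (550,350) in the crop, finger at (535,230)), and its line across the mouth is right. I'll go down and grip.

Request:
step_arm --pt "0 0 -2.5 0 0 0 0.6" --pt "0 0 -2.5 0 0 0 0.6" --pt "0 0 -2 0 0 0 0.6" --pt "0 0 -1 0 0 0 0.6" --pt "0 0 -0.8 0 0 0 0.6"

```text
time: 2.7
position: [0.5633, -0.0482, 0.0131]
tool_rot: [0.51, 3.099, 0.001]
ft_force: [0.7, 0.3, 0.2]
grip_width: 0.602
grip_force: 0.0
```

Request:
step_arm --pt "0 0 0 0 0 0 0.1" --pt "0 0 0 0 0 0 0.1" --pt "0 0 0 0 0 0 0.1" --pt "0 0 0 0 0 0 0.1" --pt "0 0 0 0 0 0 0.1"

```text
time: 3.12
position: [0.5635, -0.0489, 0.0136]
tool_rot: [0.511, 3.098, 0.001]
ft_force: [-0.6, 0.7, 0.2]
grip_width: 0.312
grip_force: 0.0
```

Request:
step_arm --pt "0 0 0 0 0 0 0.1" --pt "0 0 0 0 0 0 0.1" --pt "0 0 0 0 0 0 0.1" --pt "0 0 0 0 0 0 0.1" --pt "0 0 0 0 0 0 0.1"

```text
time: 3.53
position: [0.5627, -0.0488, 0.0126]
tool_rot: [0.511, 3.1, 0.0]
ft_force: [0.7, 0.7, -0.5]
grip_width: 0.107
grip_force: 0.0
```

```bash
python3 look.py g2
```

```text
3.6333 [ 0.56265672 -0.04887744  0.01254142] [-5.11478528e-01 -3.09964670e+00 -1.77496314e-05] 0.10612456322257251
```

View pics/g2.png

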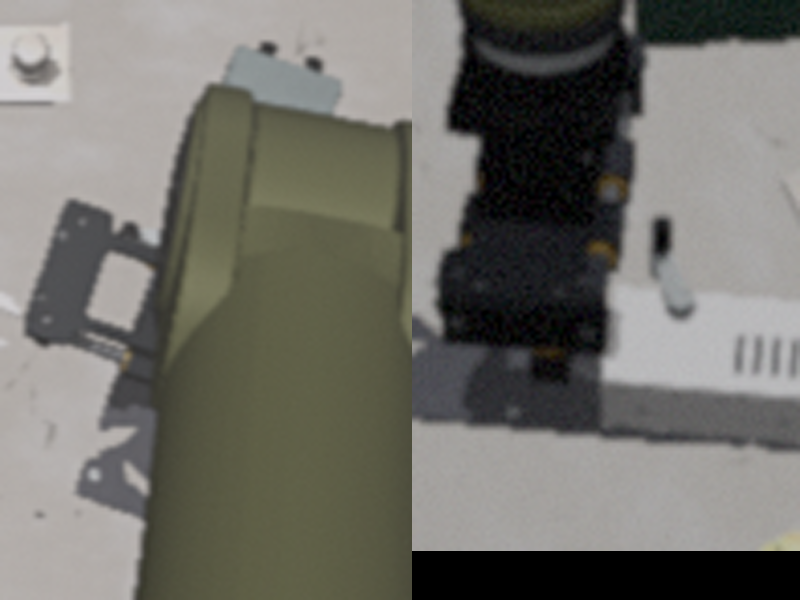

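```bash
python3 - <<'E'
from fit import *
s=ctrl.get_state();P=s["position"];R=cv2.Rodrigues(s["tool_rot"])[0]
z=np.load("pics/g2.npz")
for nm,o in(("tcp",[0,0,0]),("grasp",[0,0,-.0187]),("bodybottom",[0,0,-.07]),("by+",[0,.095,-.07]),("by-",[0,-.095,-.07]),("bx+",[.037,0,-.07]),("bx-",[-.037,0,-.07])):
    q=proj("side",P+R@o)[0];t=proj("top",P+R@o)[0]
    print(nm,np.round(P+R@o,3),"crop",np.round([(q[0]-205)*388/95+412,(q[1]-150)*551/135]),np.round((t-[235,130])*3.75))
p=run([("top",tp),("side",sp)]).x
for nm,o in(("tongue top end",[-39,0,29]),("tongue base",[-17,0,29])):
    q=proj("side",w(p,o))[0];print(nm,w(p,o),np.round([(q[0]-205)*388/95+412,(q[1]-150)*551/135]))
W=world("side",z["e"])
for r in range(222,250,3): print(r,[tuple(int(x) for x in np.round(W[r,c]*1000)) for c in range(228,250,3)])
E
```

```text
tcp [ 0.563 -0.049  0.013] crop [558. 366.] [189. 354.]
grasp [ 0.563 -0.049  0.031] crop [557. 340.] [192. 351.]
bodybottom [ 0.563 -0.049  0.083] crop [555. 266.] [201. 341.]
by+ [0.593 0.041 0.083] crop [579. 142.] [ 40. 285.]
by- [ 0.532 -0.139  0.083] crop [526. 411.] [363. 397.]
bx+ [ 0.528 -0.037  0.083] crop [479. 261.] [180. 403.]
bx- [ 0.598 -0.061  0.083] crop [630. 272.] [221. 279.]
tongue top end [[ 0.55203361 -0.04515235  0.029     ]] [535. 341.]
tongue base [[ 0.57279705 -0.05242418  0.029     ]] [578. 345.]
222 [(526, -136, 155), (531, -138, 156), (536, -138, 155), (541, -141, 157), (546, -143, 157), (551, -143, 156), (556, -144, 157), (562, -143, 154)]
225 [(526, -138, 149), (531, -137, 148), (536, -139, 149), (541, -143, 151), (546, -143, 150), (551, -143, 149), (556, -145, 150), (561, -148, 152)]
228 [(526, -134, 138), (531, -136, 139), (536, -137, 139), (541, -140, 141), (546, -140, 140), (551, -143, 142), (556, -145, 143), (561, -149, 146)]
231 [(527, -127, 124), (532, -130, 125), (537, -130, 124), (542, -135, 128), (547, -136, 128), (552, -136, 127), (557, -138, 128), (562, -142, 131)]
234 [(526, -127, 116), (531, -130, 118), (536, -133, 120), (542, -132, 118), (547, -136, 120), (552, -138, 121), (557, -137, 119), (562, -140, 121)]
237 [(539, -29, 6), (546, -29, 4), (548, -54, 29), (554, -56, 30), (561, -52, 24), (566, -56, 27), (572, -62, 32), (577, -66, 35)]
240 [(538, -39, 7), (544, -37, 4), (548, -52, 18), (554, -56, 20), (560, -59, 23), (566, -60, 22), (570, -71, 32), (575, -74, 34)]
243 [(536, -47, 7), (542, -48, 7), (548, -54, 11), (554, -54, 10), (560, -57, 12), (565, -61, 14), (569, -76, 30), (575, -77, 29)]
246 [(535, -55, 6), (541, -57, 7), (547, -57, 5), (553, -56, 3), (559, -59, 5), (565, -59, 4), (568, -77, 21), (574, -78, 22)]
249 [(533, -63, 6), (540, -62, 3), (545, -65, 5), (551, -66, 5), (557, -68, 6), (563, -70, 6), (569, -74, 9), (574, -78, 13)]
```

```bash
python3 - <<'E'
from fit import *
z=np.load("pics/g1.npz");W=world("side",z["e"])
for r in range(172,212,3): print(r,[tuple(int(x) for x in np.round(W[r,c]*1000)) for c in range(224,256,4)])
z=np.load("pics/g2.npz");b=z["b"]
cv2.imwrite("pics/g2s.png",np.hstack([cv2.convertScaleAbs(cv2.resize(x[160:260,215:270,::-1],None,fx=5.8,fy=5.8,interpolation=2),alpha=2.5) for x in (np.load("pics/g1.npz")["b"],b)]))
E
```

```text
172 [(528, -106, 242), (535, -108, 243), (541, -107, 241), (548, -110, 242), (554, -111, 242), (561, -111, 241), (572, -91, 223), (579, -92, 223)]
175 [(527, -113, 242), (533, -114, 241), (540, -115, 241), (546, -118, 243), (553, -117, 241), (560, -118, 240), (571, -97, 222), (577, -99, 222)]
178 [(526, -118, 240), (532, -123, 243), (539, -122, 241), (545, -125, 242), (551, -129, 244), (558, -127, 241), (564, -129, 241), (575, -108, 223)]
181 [(524, -129, 242), (531, -128, 240), (537, -130, 240), (543, -134, 243), (550, -134, 241), (556, -136, 242), (563, -136, 241), (574, -116, 223)]
184 [(523, -136, 242), (529, -138, 243), (536, -140, 242), (542, -141, 242), (548, -142, 242), (555, -144, 242), (561, -145, 242), (574, -114, 215)]
187 [(523, -136, 235), (529, -140, 238), (536, -138, 235), (542, -142, 237), (548, -144, 238), (554, -145, 237), (560, -150, 240), (573, -117, 210)]
190 [(523, -133, 226), (529, -135, 227), (535, -139, 230), (541, -141, 230), (548, -141, 229), (554, -147, 233), (560, -147, 231), (444, -731, 742)]
193 [(523, -127, 215), (529, -131, 217), (536, -131, 215), (4
[... 181 characters left out ...]
555, -137, 211), (561, -142, 214), (617, 90, 4)]
199 [(523, -128, 202), (529, -129, 202), (536, -132, 203), (542, -132, 202), (548, -137, 205), (555, -139, 206), (561, -143, 208), (615, 83, 1)]
202 [(550, 87, 1), (537, -75, 146), (543, -80, 150), (550, -84, 151), (558, -82, 148), (594, 72, 5), (604, 75, 1), (613, 73, 1)]
205 [(548, 76, 2), (536, -76, 140), (543, -82, 144), (550, -84, 144), (558, -82, 140), (592, 63, 4), (602, 66, 0), (610, 60, 4)]
208 [(547, 69, -1), (555, 65, 1), (543, -80, 134), (550, -82, 135), (558, -82, 133), (592, 60, -2), (599, 53, 3), (609, 53, 1)]
211 [(544, 52, 5), (554, 54, 2), (562, 51, 3), (571, 52, 1), (444, -731, 742), (588, 44, 4), (597, 43, 3), (606, 43, 2)]
```

View pics/g2s.png

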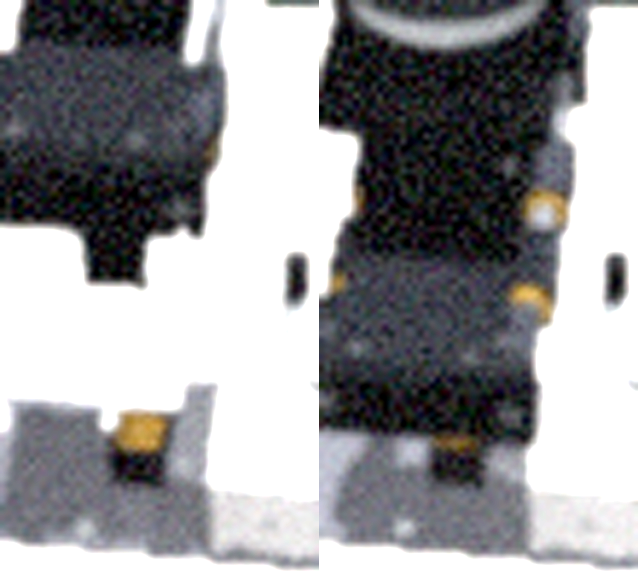

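Measured side-view depth puts the real fingertip about 31 mm above the reported TCP height. In g2 the black tongue at crop (460,465) is untouched below the gripper, so the fingers closed on nothing. I'll open, go lower step by step, and watch the force.

Request:
step_arm --pt "0 0 0 0 0 0 0.6" --pt "0 0 0 0 0 0 0.6" --pt "0 0 0 0 0 0 0.6" --pt "0 0 0 0 0 0 0.6" --pt "0 0 0 0 0 0 0.6"

```text
time: 4.05
position: [0.5627, -0.0489, 0.0126]
tool_rot: [0.511, 3.1, 0.0]
ft_force: [-0.5, -0.4, 1.0]
grip_width: 0.394
grip_force: 0.0
```

Request:
step_arm --pt "0 0 0 0 0 0 0.6" --pt "0 0 -0.4 0 0 0 0.6" --pt "0 0 -0.4 0 0 0 0.6" --pt "0 0 -0.4 0 0 0 0.6" --pt "0 0 -0.3 0 0 0 0.6"

```text
time: 4.47
position: [0.5622, -0.0488, -0.0032]
tool_rot: [-0.511, -3.099, 0.0]
ft_force: [0.5, -0.8, 0.7]
grip_width: 0.594
grip_force: 0.0
```

```bash
cat > tip.py <<'E'
from fit import *
b,e=ctrl.get_image("side");W=world("side",e)
s=ctrl.get_state();P=s["position"];print(s["time"],P,s["ft_force"],s["grip_width"])
np.savez("pics/tip.npz",b=b,e=e)
R=cv2.Rodrigues(s["tool_rot"])[0];L=(W-P)@R  # tool frame
for lo,hi,n in((-.075,-.02,"near finger"),):
    for k in(1,-1):
        m=(abs(L[...,0])<.03)&(L[...,1]*k>.012)&(L[...,1]*k<.075)&(L[...,2]>-.09)&(L[...,2]<-.005)
        q=L[m]; print(k,m.sum(),np.round(np.percentile(q,[2,50,98],axis=0)*1000) if m.sum() else "")
E
python3 tip.py
```

```text
4.5167 [ 0.56181659 -0.04880694 -0.00372731] [-0.47494193 -0.84476951 -0.53484193] 0.5964135489594677
1 6 [[-30.  17. -46.]
 [-29.  29. -43.]
 [-29.  71. -11.]]
-1 609 [[-28. -74. -44.]
 [ -2. -34.  -8.]
 [ 29. -14.  -5.]]
```

Request:
step_arm --pt "0 0 -0.4 0 0 0 0.6" --pt "0 0 -0.4 0 0 0 0.6" --pt "0 0 -0.4 0 0 0 0.6" --pt "0 0 -0.3 0 0 0 0.6" --pt "0 0 0 0 0 0 0.6"

```text
time: 4.93
position: [0.562, -0.0488, -0.0183]
tool_rot: [-0.511, -3.098, 0.0]
ft_force: [-0.6, -0.3, 0.2]
grip_width: 0.6
grip_force: 0.0
```

Request:
step_arm --pt "0 0 0 0 0 0 0.15" --pt "0 0 0 0 0 0 0.15" --pt "0 0 0 0 0 0 0.15" --pt "0 0 0 0 0 0 0.15" --pt "0 0 0 0 0 0 0.15"

```text
time: 5.35
position: [0.5628, -0.0476, -0.0173]
tool_rot: [-0.51, -3.1, -0.002]
ft_force: [0.3, -0.4, -0.5]
grip_width: 0.31
grip_force: 0.2
```

Request:
step_arm --pt "0 0 0 0 0 0 0.15" --pt "0 0 0 0 0 0 0.15" --pt "0 0 0 0 0 0 0.15" --pt "0 0 0 0 0 0 0.15" --pt "0 0 0 0 0 0 0.15"

```text
time: 5.77
position: [0.5628, -0.049, -0.0173]
tool_rot: [0.512, 3.099, -0.0]
ft_force: [0.2, 0.6, 1.5]
grip_width: 0.251
grip_force: 30.0
```

Request:
step_arm --pt "-0.3 0.1 0 0 0 0 0.15" --pt "-0.54 0.19 0 0 0 0 0.15" --pt "-0.54 0.19 0 0 0 0 0.15" --pt "-0.54 0.19 0 0 0 0 0.15" --pt "-0.54 0.19 0 0 0 0 0.15"

```text
time: 6.18
position: [0.5376, -0.0401, -0.0173]
tool_rot: [0.511, 3.099, 0.0]
ft_force: [1.0, -0.9, 0.1]
grip_width: 0.251
grip_force: 30.0
```

Request:
step_arm --pt "-0.54 0.19 0 0 0 0 0.15" --pt "-0.54 0.19 0 0 0 0 0.15" --pt "-0.54 0.19 0 0 0 0 0.15" --pt "-0.54 0.19 0 0 0 0 0.15" --pt "-0.54 0.19 0 0 0 0 0.15"

```text
time: 6.6
position: [0.5107, -0.0305, -0.0173]
tool_rot: [0.511, 3.099, 0.0]
ft_force: [1.4, -0.6, 0.4]
grip_width: 0.248
grip_force: 30.0
```

Request:
step_arm --pt "-0.54 0.19 0 0 0 0 0.15" --pt "-0.54 0.19 0 0 0 0 0.15" --pt "-0.54 0.19 0 0 0 0 0.15" --pt "-0.54 0.19 0 0 0 0 0.15" --pt "-0.54 0.19 0 0 0 0 0.15"

```text
time: 7.02
position: [0.4837, -0.0211, -0.0173]
tool_rot: [0.511, 3.099, 0.0]
ft_force: [1.2, -0.7, 1.8]
grip_width: 0.252
grip_force: 30.0
```

Request:
step_arm --pt "-0.54 0.19 0 0 0 0 0.15" --pt "-0.54 0.19 0 0 0 0 0.15" --pt "-0.54 0.19 0 0 0 0 0.15" --pt "-0.54 0.19 0 0 0 0 0.15" --pt "-0.54 0.19 0 0 0 0 0.15"

```text
time: 7.43
position: [0.4567, -0.0116, -0.0174]
tool_rot: [0.511, 3.099, 0.0]
ft_force: [1.2, -0.5, 1.6]
grip_width: 0.253
grip_force: 30.0
```

```bash
python3 look.py g3
```

```text
7.5333 [ 0.45573916 -0.01123443 -0.01737633] [-5.10368242e-01 -3.09825564e+00 -7.33899079e-04] 0.24846473114287548
```

View pics/g3.png

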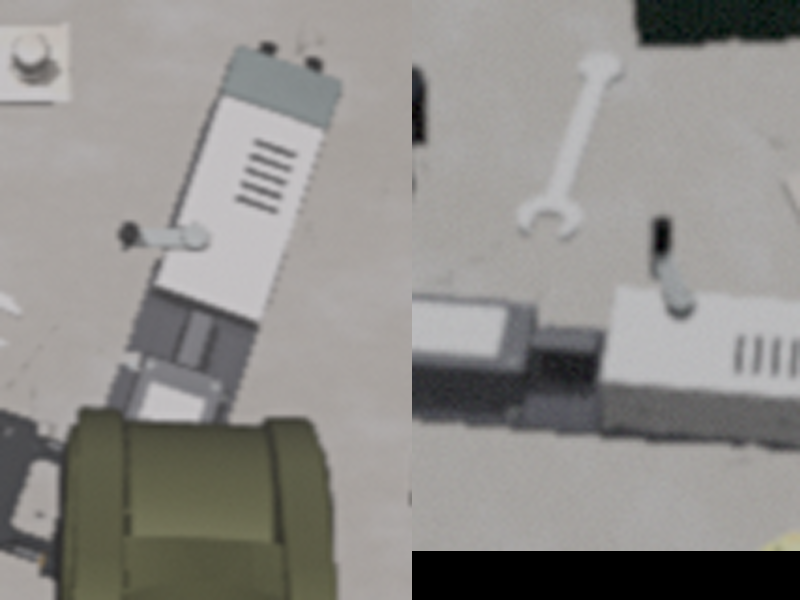

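The cartridge is out: the fin end at top-crop (205,310) has just cleared the mouth edge at (205,300). I'll release it and regrip the body by its sides.

Request:
step_arm --pt "0 0 0 0 0 0 0.6" --pt "0 0 0 0 0 0 0.8" --pt "0 0 0 0 0 0 1" --pt "0 0 0 0 0 0 1" --pt "0 0 0.5 0 0 0 1" --force 40

```text
time: 7.95
position: [0.4562, -0.012, -0.0132]
tool_rot: [-0.511, -3.098, 0.001]
ft_force: [-0.7, -0.2, 0.2]
grip_width: 0.544
grip_force: 0.0
```

Request:
step_arm --pt "0 0 1.5 0 0 0 1" --pt "0 0 2 0 0 0 1" --pt "0 0 1 0 0 0 1" --pt "1 -0.35 0 0 0 0 1" --pt "1 -0.35 0 0 0 0 1"

```text
time: 8.37
position: [0.4786, -0.0186, 0.0332]
tool_rot: [0.51, 3.098, 0.002]
ft_force: [0.6, 0.9, -0.3]
grip_width: 0.926
grip_force: 0.0
```

Request:
step_arm --pt "1.2 -0.45 0 0 0 0 1" --pt "1.2 -0.4 0 0 0 0 1" --pt "1.0 -0.35 0 0 0 0 1" --pt "0.7 -0.25 0 0 0 0 1" --pt "0 0 0 0 0 0 1"

```text
time: 8.78
position: [0.5194, -0.0343, 0.0319]
tool_rot: [0.513, 3.099, -0.002]
ft_force: [-0.7, 0.1, 0.4]
grip_width: 0.997
grip_force: 0.0
```

Request:
step_arm --pt "0 0 -1 0 0 0 1" --pt "0 0 -1 0 0 0 1" --pt "0 0 -1 0 0 0 1" --pt "0 0 -1 0 0 0 1" --pt "0 0 -1 0 0 0 1"

```text
time: 9.2
position: [0.5172, -0.033, -0.0189]
tool_rot: [-0.511, -3.099, -0.0]
ft_force: [0.6, -0.9, -0.8]
grip_width: 0.999
grip_force: 0.0
```

Request:
step_arm --pt "0 0 0 0 0 0 0.4" --pt "0 0 0 0 0 0 0.4" --pt "0 0 0 0 0 0 0.4" --pt "0 0 0 0 0 0 0.4" --pt "0 0 0 0 0 0 0.4"

```text
time: 9.62
position: [0.5187, -0.0332, -0.0168]
tool_rot: [0.511, 3.098, 0.001]
ft_force: [0.5, -0.2, 0.6]
grip_width: 0.706
grip_force: 0.0
```

Request:
step_arm --pt "0 0 0 0 0 0 0.4" --pt "0 0 0 0 0 0 0.4" --pt "0 0 0 0 0 0 0.4" --pt "0 0 0 0 0 0 0.4" --pt "0 0 0 0 0 0 0.4"

```text
time: 10.03
position: [0.5185, -0.0331, -0.017]
tool_rot: [0.511, 3.099, 0.001]
ft_force: [-0.6, 0.1, 3.2]
grip_width: 0.576
grip_force: 40.0
```

Request:
step_arm --pt "0 0 1 0 0 0 0.4" --pt "0 0 1.5 0 0 0 0.4" --pt "-0.9 0.3 1.5 0 0 0 0.4" --pt "-0.9 0.3 1 0 0 0 0.4" --pt "-1 0.4 0 0 0 -4 0.4"

```text
time: 10.45
position: [0.4915, -0.0237, 0.035]
tool_rot: [0.621, 3.076, 0.001]
ft_force: [0.3, -0.2, -0.9]
grip_width: 0.573
grip_force: 40.0
```

Request:
step_arm --pt "0 0 0 0 0 -6 0.4" --pt "0 0 0 0 0 -6 0.4" --pt "0 0 0 0 0 -6 0.4" --pt "0 0 0 0 0 -6 0.4" --pt "0 0 0 0 0 -6 0.4"

```text
time: 10.87
position: [0.4897, -0.0234, 0.0328]
tool_rot: [-1.403, -2.811, 0.0]
ft_force: [0.8, -1.2, -0.5]
grip_width: 0.57
grip_force: 40.0
```

Request:
step_arm --pt "0 0 0 0 0 -6 0.4" --pt "0 0 0 0 0 -6 0.4" --pt "0 0 0 0 0 -6 0.4" --pt "0 0 0 0 0 -6 0.4" --pt "0 0 0 0 0 -6 0.4"

```text
time: 11.28
position: [0.4896, -0.0234, 0.0327]
tool_rot: [-2.082, -2.352, 0.001]
ft_force: [-0.0, -0.7, -1.6]
grip_width: 0.572
grip_force: 40.0
```

Request:
step_arm --pt "0 0 0 0 0 -6 0.4" --pt "0 0 0 0 0 -6 0.4" --pt "0 0 0 0 0 -6 0.4" --pt "0 0 0 0 0 -6 0.4" --pt "0 0 0 0 0 -6 0.4"

```text
time: 11.7
position: [0.4897, -0.0234, 0.0328]
tool_rot: [-2.62, -1.733, 0.001]
ft_force: [0.2, -0.5, -0.8]
grip_width: 0.57
grip_force: 40.0
```

Request:
step_arm --pt "0 0 0 0 0 -6 0.4" --pt "0 0 0 0 0 -6 0.4" --pt "0 0 0 0 0 -6 0.4" --pt "0 0 0 0 0 -6 0.4" --pt "0 0 0 0 0 -6 0.4"

```text
time: 12.12
position: [0.4896, -0.0234, 0.0328]
tool_rot: [-2.98, -0.996, 0.001]
ft_force: [0.2, 0.1, -1.1]
grip_width: 0.568
grip_force: 40.0
```

Request:
step_arm --pt "0 0 0 0 0 -6 0.4" --pt "0 0 0 0 0 -6 0.4" --pt "0 0 0 0 0 -6 0.4" --pt "0 0 0 0 0 -6 0.4" --pt "0 0 0 0 0 -6 0.4"

```text
time: 12.53
position: [0.4897, -0.0234, 0.0328]
tool_rot: [3.136, 0.191, -0.001]
ft_force: [-0.9, -1.4, -0.3]
grip_width: 0.572
grip_force: 40.0
```

Request:
step_arm --pt "0 0 0 0 0 -6 0.4" --pt "0 0 0 0 0 -6 0.4" --pt "0 0 0 0 0 -6 0.4" --pt "0 0 0 0 0 -6 0.4" --pt "0 0 0 0 0 -2 0.4"

```text
time: 12.95
position: [0.4897, -0.0234, 0.0328]
tool_rot: [3.098, -0.519, -0.001]
ft_force: [-0.5, 0.1, -1.8]
grip_width: 0.573
grip_force: 40.0
```

```bash
cat > st.py <<'E'
from h import *
s=ctrl.get_state();P=s["position"];R=cv2.Rodrigues(s["tool_rot"])[0];p=(.5888,-.058,-.3369);c,q=np.cos(p[2]),np.sin(p[2]);d=P[:2]-p[:2]
print("t",s["time"],"pos",np.round(P,4),"dock",np.round([c*d[0]+q*d[1],-q*d[0]+c*d[1]],4),"yaw_y rel dock y",np.degrees(np.arctan2(R[1,1],R[0,1])-p[2])-90,"tilt",R[:2,2],"q7",s["joint_positions"][6],"F",np.round(s["ft_force"],1),s["grip_width"])
E
python3 st.py
```

```text
t 12.95 pos [ 0.4897 -0.0234  0.0328] dock [-1.05e-01 -1.00e-04] yaw_y rel dock y -179.7151094906239 tilt [-6.56959182e-04 -3.32369659e-05] q7 -1.7915508940790787 F [-0.5  0.1 -1.8] 0.5727797162131937
```

Request:
step_arm --pt "0 0 -1.5 0 0 0 0.4" --pt "0 0 -1.5 0 0 0 0.4" --pt "0 0 -1.2 0 0 0 0.4" --pt "0 0 -0.65 0 0 0 0.4" --pt "0 0 0 0 0 0 0.4"

```text
time: 13.37
position: [0.4892, -0.0235, -0.0166]
tool_rot: [3.099, -0.511, -0.003]
ft_force: [0.1, 0.4, -1.2]
grip_width: 0.572
grip_force: 40.0
```

Request:
step_arm --pt "0.75 -0.26 0 0 0 0 0.4" --pt "0.75 -0.26 0 0 0 0 0.4" --pt "0.75 -0.26 0 0 0 0 0.4" --pt "0.75 -0.27 0 0 0 0 0.4" --pt "0.75 -0.27 0 0 0 0 0.4"

```text
time: 13.78
position: [0.5289, -0.0369, -0.0157]
tool_rot: [3.099, -0.511, 0.001]
ft_force: [0.6, 0.1, -0.4]
grip_width: 0.571
grip_force: 40.0
```

```bash
python3 st.py; python3 - <<'E'
from fit import *
a,d=ctrl.get_image("top");b,e=ctrl.get_image("side");np.savez("pics/g4.npz",a=a,b=b)
cv2.imwrite("pics/g4.png",np.hstack([cv2.resize(a[150:280,240:330,::-1],(400,578),interpolation=2),cv2.convertScaleAbs(cv2.resize(b[160:290,180:270,::-1],(400,578),interpolation=2),alpha=1.6)]))
E
```

```text
t 13.7833 pos [ 0.5289 -0.0369 -0.0157] dock [-0.0635  0.0001] yaw_y rel dock y -179.43745538837447 tilt [ 0.00059266 -0.00030059] q7 -1.643662351994799 F [ 0.6  0.1 -0.4] 0.5712330407749475
```

View pics/g4.png

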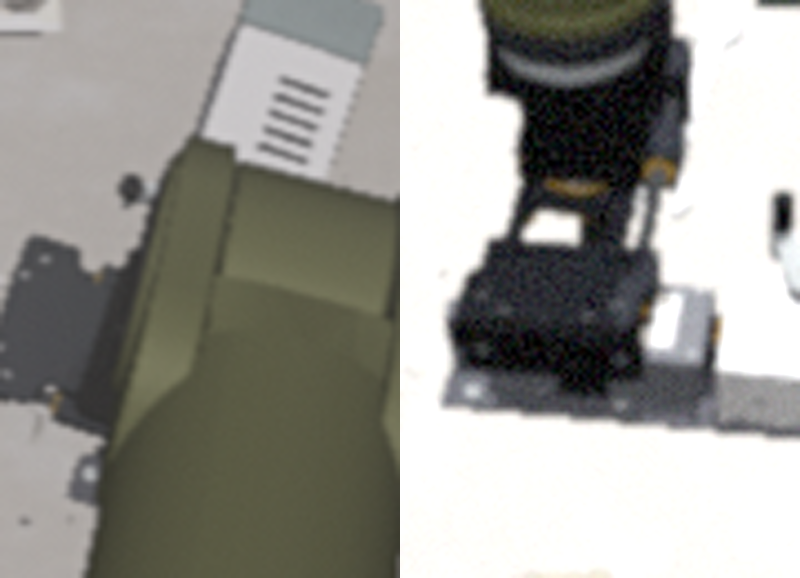

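In the side crop the body front at (712,310) is just entering the mouth, level, with the tongue inside. I'll keep pushing.

Request:
step_arm --pt "0.4 -0.14 0 0 0 0 0.4" --pt "0.4 -0.14 0 0 0 0 0.4" --pt "0.4 -0.14 0 0 0 0 0.4" --pt "0.4 -0.14 0 0 0 0 0.4" --pt "0.4 -0.14 0 0 0 0 0.4"

```text
time: 14.3
position: [0.548, -0.0435, -0.0159]
tool_rot: [-3.1, 0.511, 0.0]
ft_force: [0.5, -0.3, -1.8]
grip_width: 0.571
grip_force: 40.0
```

Request:
step_arm --pt "0.4 -0.14 0 0 0 0 0.4" --pt "0.4 -0.14 0 0 0 0 0.4" --pt "0.4 -0.14 0 0 0 0 0.4" --pt "0.4 -0.14 0 0 0 0 0.4" --pt "0.4 -0.14 0 0 0 0 0.4"

```text
time: 14.72
position: [0.568, -0.0506, -0.0159]
tool_rot: [3.1, -0.511, -0.0]
ft_force: [-0.1, 0.3, -1.4]
grip_width: 0.574
grip_force: 40.0
```

```bash
python3 st.py
```

```text
t 14.7167 pos [ 0.568  -0.0506 -0.0159] dock [-0.0221  0.0002] yaw_y rel dock y -179.43113413684472 tilt [-8.18767577e-05 -6.95859763e-05] q7 -1.5889909729060459 F [-0.1  0.3 -1.4] 0.5737611911907821
```

Request:
step_arm --pt "0 0 0 0 0 0 0.8" --pt "0 0 0 0 0 0 0.8" --pt "0 0 0 0 0 0 0.8" --pt "0 0 0 0 0 0 0.8" --pt "0 0 1 0 0 0 0.8"

```text
time: 15.13
position: [0.5658, -0.0501, -0.0071]
tool_rot: [3.099, -0.511, -0.005]
ft_force: [-0.4, 0.8, 0.1]
grip_width: 0.784
grip_force: 0.0
```

Request:
step_arm --pt "0 0 1.5 0 0 0 0.8" --pt "0 0 1.5 0 0 0 0.7" --pt "-1.2 0.42 0 0 0 0 0.6" --pt "-1.3 0.45 0 0 0 0 0.6" --pt "-1.3 0.46 0 0 0 0 0.6"

```text
time: 15.55
position: [0.5296, -0.0372, 0.0252]
tool_rot: [-3.099, 0.512, -0.002]
ft_force: [0.1, 0.4, 0.4]
grip_width: 0.624
grip_force: 0.0
```

Request:
step_arm --pt "-1.3 0.46 0 0 0 0 0.6" --pt "0 0 0 0 0 0 0.6" --pt "0 0 -1.3 0 0 0 0.6" --pt "0 0 -1.4 0 0 0 0.6" --pt "0 0 -1.3 0 0 0 0.6"

```text
time: 15.97
position: [0.5177, -0.0327, -0.0166]
tool_rot: [-3.1, 0.511, -0.002]
ft_force: [0.6, 0.4, 0.5]
grip_width: 0.6
grip_force: 0.0
```

Request:
step_arm --pt "0 0 0 0 0 0 0.05" --pt "0 0 0 0 0 0 0.05" --pt "0 0 0 0 0 0 0.05" --pt "0 0 0 0 0 0 0.05" --pt "0 0 0 0 0 0 0.05"

```text
time: 16.38
position: [0.5173, -0.0327, -0.0154]
tool_rot: [-3.099, 0.512, -0.002]
ft_force: [1.1, 0.1, -0.7]
grip_width: 0.308
grip_force: 0.0
```

Request:
step_arm --pt "0 0 0 0 0 0 0.05" --pt "0 0 0 0 0 0 0.05" --pt "0 0 0 0 0 0 0.05" --pt "0 0 0 0 0 0 0.05" --pt "0 0 0 0 0 0 0.05"

```text
time: 16.8
position: [0.5169, -0.0326, -0.0155]
tool_rot: [-3.1, 0.511, -0.001]
ft_force: [-1.1, -0.2, 2.9]
grip_width: 0.159
grip_force: 40.0
```

```bash
python3 st.py
```

```text
t 16.8 pos [ 0.5169 -0.0326 -0.0155] dock [-0.0763  0.0002] yaw_y rel dock y -179.4318129309241 tilt [4.93546644e-04 7.62838210e-05] q7 -1.6634983641874852 F [-1.1 -0.2  2.9] 0.15929142993932874
```

Request:
step_arm --pt "0.52 -0.18 0 0 0 0 0.05" --pt "0.52 -0.18 0 0 0 0 0.05" --pt "0.52 -0.18 0 0 0 0 0.05" --pt "0.52 -0.18 0 0 0 0 0.05" --pt "0.52 -0.18 0 0 0 0 0.05"

```text
time: 17.22
position: [0.5402, -0.04, -0.0155]
tool_rot: [-3.098, 0.51, 0.01]
ft_force: [-7.8, 2.3, 14.7]
grip_width: 0.158
grip_force: 40.0
```

Request:
step_arm --pt "0.52 -0.18 0 0 0 0 0.05" --pt "0.52 -0.18 0 0 0 0 0.05" --pt "0.52 -0.18 0 0 0 0 0.05" --pt "0.52 -0.19 0 0 0 0 0.05" --pt "0.3 -0.1 0 0 0 0 0.05"

```text
time: 17.63
position: [0.5651, -0.0488, -0.0155]
tool_rot: [-3.098, 0.511, 0.006]
ft_force: [-7.8, 2.3, 11.8]
grip_width: 0.158
grip_force: 40.0
```

Request:
step_arm --pt "0.1 -0.035 0 0 0 0 0.05" --pt "0.1 -0.035 0 0 0 0 0.05" --pt "0.1 -0.035 0 0 0 0 0.05" --pt "0.1 -0.035 0 0 0 0 0.05" --pt "0.1 -0.035 0 0 0 0 0.05"

```text
time: 18.05
position: [0.5693, -0.0502, -0.0155]
tool_rot: [-3.098, 0.51, 0.008]
ft_force: [-8.0, 3.7, 11.9]
grip_width: 0.157
grip_force: 40.0
```

```bash
python3 st.py
```

```text
t 18.05 pos [ 0.5693 -0.0502 -0.0155] dock [-0.021   0.0009] yaw_y rel dock y -179.40475509551692 tilt [-0.00476687  0.00271532] q7 -1.584979782014169 F [-8.   3.7 11.9] 0.15737191393706157
```

Request:
step_arm --pt "0.15 -0.05 0.02 0 0 0 0.05" --pt "0.15 -0.05 0.02 0 0 0 0.05" --pt "0.15 -0.05 0.02 0 0 0 0.05" --pt "0.1 -0.035 0 0 0 0 0.05" --pt "0.1 -0.035 0 0 0 0 0.05"

```text
time: 18.47
position: [0.5741, -0.0521, -0.0155]
tool_rot: [-3.098, 0.51, 0.014]
ft_force: [-13.2, 3.7, 15.5]
grip_width: 0.158
grip_force: 40.0
```

```bash
python3 st.py
```

```text
t 18.4667 pos [ 0.5741 -0.0521 -0.0155] dock [-0.0158  0.0007] yaw_y rel dock y -179.40545594834902 tilt [-0.00839163  0.00335557] q7 -1.5785101886549109 F [-13.2   3.7  15.5] 0.1581836025476965
```

Request:
step_arm --pt "0.1 -0.035 0 0 0 0 0.05" --pt "0.1 -0.035 0 0 0 0 0.05" --pt "0.1 -0.035 0 0 0 0 0.05" --pt "0 0 0 0 0 0 0.05" --pt "0 0 0 0 0 0 0.05"

```text
time: 18.88
position: [0.574, -0.0521, -0.0156]
tool_rot: [-3.096, 0.51, 0.024]
ft_force: [-19.0, 7.1, 20.7]
grip_width: 0.156
grip_force: 40.0
```

```bash
python3 st.py
```

```text
t 18.8833 pos [ 0.574  -0.0521 -0.0156] dock [-0.0159  0.0007] yaw_y rel dock y -179.4061626196003 tilt [-0.01455929  0.00587719] q7 -1.5755250224585788 F [-19.    7.1  20.7] 0.15594568452893354
```

Request:
step_arm --pt "-0.1 0.035 0 0 0 0 0.05" --pt "-0.1 0.035 0 0 0 0 0.05" --pt "0 0 0 0 0 0 0.5" --pt "0 0 0 0 0 0 0.5" --pt "0 0 0 0 0 0 0.5" --force 10

```text
time: 19.3
position: [0.5787, -0.0533, -0.0157]
tool_rot: [-3.099, 0.511, 0.001]
ft_force: [-1.0, 2.1, -0.1]
grip_width: 0.306
grip_force: 1.1
```

Request:
step_arm --pt "0 0 0 0 0 0 0.5" --pt "0 0 1.5 0 0 0 0.5" --pt "0 0 2.5 0 0 0 0.5" --pt "0 0 2.5 0 0 0 0.5" --pt "0 0 2.5 0 0 0 0.5"

```text
time: 19.72
position: [0.5794, -0.0552, 0.0757]
tool_rot: [3.098, -0.512, 0.002]
ft_force: [0.9, 1.1, -0.6]
grip_width: 0.494
grip_force: 0.0
```

Request:
step_arm --pt "1 1 0 0 0 0 0.5" --pt "1 1 0 0 0 0 0.5" --pt "1 1 0 0 0 0 0.5" --pt "1 1 0 0 0 0 0.5" --pt "0 0 0 0 0 0 0.5"

```text
time: 20.13
position: [0.6204, -0.0098, 0.0727]
tool_rot: [3.101, -0.503, -0.002]
ft_force: [-0.3, 1.4, -0.1]
grip_width: 0.5
grip_force: 0.0
```

Request:
step_arm --pt "0 0 0 0 0 0 0.5" --pt "0 0 0 0 0 0 0.5" --pt "0 0 0 0 0 0 0.5" --pt "0 0 0 0 0 0 0.5" --pt "0 0 0 0 0 0 0.5"

```text
time: 20.55
position: [0.6185, -0.0148, 0.0747]
tool_rot: [3.099, -0.513, -0.0]
ft_force: [0.1, 0.4, 0.8]
grip_width: 0.5
grip_force: 0.0
```

```bash
python3 st.py; python3 - <<'E'
from fit import *
p=np.array([.5888,-.058,-.3369])
z0=np.load("pics/g3.npz")
a,d=ctrl.get_image("top");b,e=ctrl.get_image("side");np.savez("pics/g5.npz",a=a,b=b,d=d,e=e)
c,s=np.cos(p[2]),np.sin(p[2]);M=np.array([[c,-s,0],[s,c,0],[0,0,1]])
dk=lambda W:(W-[p[0],p[1],0])@M*1000
for n,dd in(("top",d),("side",e)):
    D=dk(world(n,dd)); m=(abs(D[...,1])<9)&(D[...,2]>26)&(D[...,2]<40)&(D[...,0]<-3)&(D[...,0]>-60)
    q=D[m];print(n,"fin top",m.sum(),np.percentile(q,[1,5,50,95],axis=0).round(1) if len(q) else "")
for n,dd in(("top",z0["d"]),("side",z0["e"])):
    D=dk(world(n,dd)); m=(D[...,2]>50)&(D[...,2]<80)&(abs(D[...,0]-15)<30)&(abs(D[...,1]-50)<30)
    q=D[m];print(n,"knob",m.sum(),np.median(q,0).round(1),q.max(0).round(1))
E
```

```text
t 20.55 pos [ 0.6185 -0.0148  0.0747] dock [0.0138 0.0506] yaw_y rel dock y -179.49902489881742 tilt [-2.24043923e-04 -4.41898223e-05] q7 -1.691436988290088 F [0.1 0.4 0.8] 0.5002203313087691
top fin top 0 
side fin top 99 [[-32.1  -8.3  26.2]
 [-30.2  -7.9  26.5]
 [-17.2  -3.6  32.9]
 [ -5.1   5.9  34.4]]
top knob 39 [22.1 58.8 64.8] [40.3 65.6 69.1]
side knob 50 [18.9 54.8 60.9] [37.1 64.6 66.7]
```

The fin end reads dock x ≈ -30 mm, which means it's home. The knob is at dock (20.5, 58), so I'll go onto it now.

Request:
step_arm --pt "0.86 0.5 0 0 0 0 0.5" --pt "0 0 -1.8 0 0 0 0.5" --pt "0 0 -1.8 0 0 0 0.5" --pt "0 0 -1.2 0 0 0 0.5" --pt "0 0 -0.8 0 0 0 0.5"

```text
time: 21.07
position: [0.6269, -0.0087, 0.017]
tool_rot: [3.099, -0.511, -0.003]
ft_force: [0.1, 0.3, 0.5]
grip_width: 0.499
grip_force: 0.0
```

Request:
step_arm --pt "0 0 0 0 0 0 0.5" --pt "0 0 0 0 0 0 0.05" --pt "0 0 0 0 0 0 0.05" --pt "0 0 0 0 0 0 0.05" --pt "0 0 0 0 0 0 0.05"

```text
time: 21.48
position: [0.6282, -0.0091, 0.0196]
tool_rot: [-3.099, 0.511, -0.002]
ft_force: [0.4, -0.4, 0.5]
grip_width: 0.282
grip_force: 0.0
```

Request:
step_arm --pt "0 0 0 0 0 0 0.05" --pt "0 0 0 0 0 0 0.05" --pt "0 0 0 0 0 0 0.05" --pt "0 0 0 0 0 0 0.05" --pt "0 0 0 0 0 0 0.05"

```text
time: 21.9
position: [0.6277, -0.0092, 0.0191]
tool_rot: [-3.1, 0.511, -0.001]
ft_force: [-0.5, 0.2, 2.5]
grip_width: 0.135
grip_force: 10.0
```

```bash
python3 st.py; python3 - <<'E'
import numpy as np
p=(.5888,-.058,-.3369);c,s=np.cos(p[2]),np.sin(p[2])
q=1.2;K=lambda q:np.array([34-40*np.cos(q),20+40*np.sin(q)])
for n in range(16):
    q2=q-.08;d=K(q2)-K(q);print(round(q2,2),np.round(K(q2),1),np.round([(c*d[0]-s*d[1])/10,(s*d[0]+c*d[1])/10],2));q=q2
E
```

```text
t 21.9 pos [ 0.6277 -0.0092  0.0191] dock [0.0206 0.0589] yaw_y rel dock y -179.4357945127283 tilt [ 4.15344575e-04 -1.64827664e-05] q7 -1.66190674506831 F [-0.5  0.2  2.5] 0.13533688067956773
1.12 [16.6 56. ] [-0.32 -0.02]
1.04 [13.8 54.5] [-0.32 -0.05]
0.96 [11.1 52.8] [-0.31 -0.07]
0.88 [ 8.5 50.8] [-0.3 -0.1]
0.8 [ 6.1 48.7] [-0.3  -0.12]
0.72 [ 3.9 46.4] [-0.28 -0.15]
0.64 [ 1.9 43.9] [-0.27 -0.17]
0.56 [ 0.1 41.2] [-0.26 -0.19]
0.48 [-1.5 38.5] [-0.24 -0.21]
0.4 [-2.8 35.6] [-0.22 -0.23]
0.32 [-4.  32.6] [-0.21 -0.25]
0.24 [-4.9 29.5] [-0.19 -0.26]
0.16 [-5.5 26.4] [-0.16 -0.27]
0.08 [-5.9 23.2] [-0.14 -0.29]
-0.0 [-6. 20.] [-0.12 -0.3 ]
-0.08 [-5.9 16.8] [-0.09 -0.31]
```

Request:
step_arm --pt "-0.14 -0.06 0 0 0 0 0.05" --pt "-0.32 -0.02 0 0 0 0 0.05" --pt "-0.32 -0.05 0 0 0 0 0.05" --pt "-0.31 -0.07 0 0 0 0 0.05" --pt "-0.3 -0.1 0 0 0 0 0.05"

```text
time: 22.32
position: [0.6137, -0.0108, 0.0191]
tool_rot: [-3.098, 0.51, -0.001]
ft_force: [2.4, 4.1, 3.5]
grip_width: 0.127
grip_force: 10.0
```

Request:
step_arm --pt "-0.3 -0.12 0 0 0 0 0.05" --pt "-0.28 -0.15 0 0 0 0 0.05" --pt "-0.27 -0.17 0 0 0 0 0.05" --pt "-0.26 -0.19 0 0 0 0 0.05" --pt "-0.24 -0.21 0 0 0 0 0.05"

```text
time: 22.73
position: [0.5987, -0.0175, 0.0188]
tool_rot: [-3.097, 0.508, 0.005]
ft_force: [-1.4, 5.5, 7.3]
grip_width: 0.13
grip_force: 10.0
```

Request:
step_arm --pt "-0.22 -0.23 0 0 0 0 0.05" --pt "-0.21 -0.25 0 0 0 0 0.05" --pt "-0.19 -0.26 0 0 0 0 0.05" --pt "-0.16 -0.27 0 0 0 0 0.05" --pt "0 0 0 0 0 0 0.05"

```text
time: 23.15
position: [0.5898, -0.0301, 0.0184]
tool_rot: [-3.099, 0.511, 0.007]
ft_force: [-3.3, 4.2, 6.7]
grip_width: 0.133
grip_force: 10.0
```

```bash
python3 st.py
```

```text
t 23.15 pos [ 0.5898 -0.0301  0.0184] dock [-0.0083  0.0267] yaw_y rel dock y -179.4349730988942 tilt [-0.00434688  0.00174514] q7 -1.6407897648659293 F [-3.3  4.2  6.7] 0.13290201523399575
```

Request:
step_arm --pt "-0.13 -0.29 0 0 0 0 0.05" --pt "-0.1 -0.3 0 0 0 0 0.05" --pt "-0.07 -0.2 0 0 0 0 0.05" --pt "-0.03 -0.1 0 0 0 0 0.05" --pt "0 0 0 0 0 0 0.05"

```text
time: 23.57
position: [0.588, -0.0353, 0.0184]
tool_rot: [-3.095, 0.508, 0.005]
ft_force: [0.4, 7.9, 3.4]
grip_width: 0.134
grip_force: 10.0
```

```bash
python3 st.py
```

```text
t 23.5667 pos [ 0.588  -0.0353  0.0184] dock [-0.0083  0.0211] yaw_y rel dock y -179.32129653803707 tilt [-0.0022061   0.00542326] q7 -1.6264370977127658 F [0.4 7.9 3.4] 0.13419231464480605
```

Request:
step_arm --pt "-0.05 -0.15 0 0 0 0 0.05" --pt "-0.03 -0.1 0 0 0 0 0.05" --pt "0 0 0 0 0 0 0.05" --pt "0 0 0 0 0 0 0.05" --pt "0 0 0 0 0 0 0.05"

```text
time: 23.98
position: [0.5879, -0.0353, 0.0184]
tool_rot: [-3.093, 0.504, 0.004]
ft_force: [1.1, 12.0, 2.8]
grip_width: 0.134
grip_force: 10.0
```

```bash
python3 st.py
```

```text
t 23.9833 pos [ 0.5879 -0.0353  0.0184] dock [-0.0083  0.0211] yaw_y rel dock y -179.22292239302845 tilt [-0.00124578  0.00769039] q7 -1.6223036939381512 F [ 1.1 12.   2.8] 0.13420212218783842
```

The keeper is at its stop: the force rises while the position doesn't move. I'll release, lift and retreat to check.

Request:
step_arm --pt "0.08 0.3 0 0 0 0 0.05" --pt "0 0 0 0 0 0 0.4" --pt "0 0 0 0 0 0 0.4" --pt "0 0 0 0 0 0 0.4" --pt "0 0 0 0 0 0 0.4"

```text
time: 24.4
position: [0.5878, -0.0409, 0.0181]
tool_rot: [3.097, -0.513, -0.002]
ft_force: [-0.3, -0.2, 0.0]
grip_width: 0.342
grip_force: 0.0
```

Request:
step_arm --pt "0 0 1.5 0 0 0 0.4" --pt "0 0 2.5 0 0 0 0.4" --pt "0 0 3 0 0 0 0.4" --pt "0 0 3 0 0 0 0.4" --pt "0 0 3 0 0 0 0.4"

```text
time: 24.82
position: [0.588, -0.0408, 0.1495]
tool_rot: [3.097, -0.514, -0.002]
ft_force: [1.1, 0.2, 0.3]
grip_width: 0.398
grip_force: 0.0
```

Request:
step_arm --pt "-1 3 1 0 0 0 0.4" --pt "-1 3 0 0 0 0 0.4" --pt "-1 3 0 0 0 0 0.4" --pt "-1 3 0 0 0 0 0.4" --pt "-1 3 0 0 0 0 0.4"

```text
time: 25.23
position: [0.5382, 0.1106, 0.1584]
tool_rot: [3.098, -0.514, -0.0]
ft_force: [1.0, 0.2, 0.8]
grip_width: 0.399
grip_force: 0.0
```

Request:
step_arm --pt "-1 3 0 0 0 0 0.4" --pt "-1 3 0 0 0 0 0.4" --pt "-1 3 0 0 0 0 0.4" --pt "0 3 0 0 0 0 0.4" --pt "0 2 0 0 0 0 0.4"

```text
time: 25.65
position: [0.508, 0.2533, 0.1582]
tool_rot: [-3.1, 0.508, 0.001]
ft_force: [-0.1, 1.2, -0.1]
grip_width: 0.404
grip_force: 0.0
```

```bash
python3 look.py g6; python3 - <<'E'
from fit import *
z=np.load("pics/g6.npz");cv2.imwrite("pics/g6b.png",np.hstack([cv2.resize(z["a"][120:280,225:375,::-1],(400,427),interpolation=2),cv2.resize(z["b"][180:320,190:330,::-1],(400,427),interpolation=2)]))
E
```

```text
25.75 [0.50814435 0.25451929 0.15792724] [ 3.10044324e+00 -5.03148651e-01 -7.04351071e-04] 0.3991159228517472
```

View pics/g6b.png

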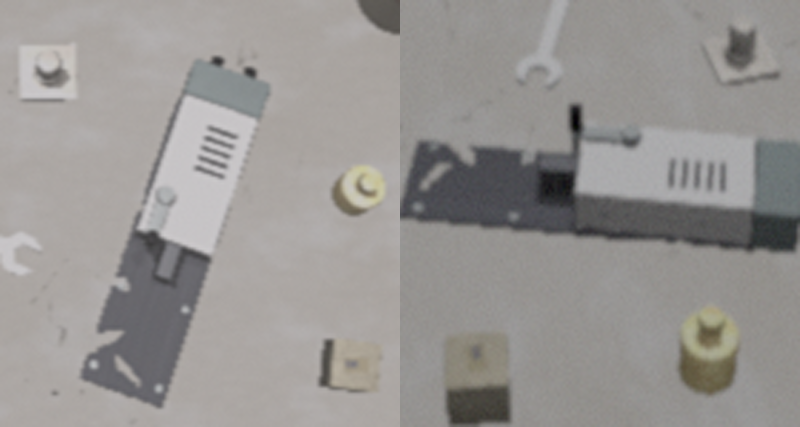

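The fin end sticks out at top-crop (165,280) with no body proud. The keeper arm runs along the dock from (165,195) to the knob at (150,240), and the weight, pull head, cube and spanner haven't moved. One numeric check before I hand it in.

```bash
python3 - <<'E'
from fit import *
z=np.load("pics/g6.npz")
for n,k,pp in(("top","d",(.5909,-.0578,-.3359)),("side","e",(.5867,-.0586,-.3407))):
    c,s=np.cos(pp[2]),np.sin(pp[2]);M=np.array([[c,-s,0],[s,c,0],[0,0,1]])
    D=(world(n,z[k])-[pp[0],pp[1],0])@M*1000
    f=D[(abs(D[...,1])<6)&(D[...,2]>28)&(D[...,2]<38)&(D[...,0]<-3)&(D[...,0]>-60)]
    g=D[(D[...,2]>52)&(D[...,2]<75)&(abs(D[...,0]+5)<25)&(abs(D[...,1]-20)<25)]
    print(n,"fin end x",np.percentile(f[:,0],[1,5]).round(1),"knob",np.median(g,0).round(1))
E
```

```text
top fin end x [-30.7 -30.1] knob [-7.8 21.9 65.8]
side fin end x [-30.6 -29. ] knob [-6.2 18.7 62.8]
```

Everything is where it should be: the fin end is at -30 mm and the knob at (-6, 20).

```bash
python3 -c "
from bench import ctrl
print(ctrl.close_job())"
```

```text
the job is handed in; nothing more can be done
None
```

The job is handed in: the cartridge is turned end for end and fully home tongue first, the keeper is locked across the mouth, and the brass weight, pull head, cube and spanner were left alone, in about 26 s of the 72 s allowed.

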